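# Sort the letter-writing things into their trays

### The job

Put the desk in order after the letter writing: pick up the two steel ball pens together in one grasp and lay them side by side, lengthwise, in the long wooden tray; put the sealing things in the square wooden tray, the wax stick lying flat and the brass seal standing upright; and lay the eraser flat in the round white dish. Leave the computer mouse where it is.

Things in the scene. Friction and masses are not known exactly. Their poses are not given: they have to be found in the camera images.
- pen_a_mid (a point): one of two like steel-grey ball pens, a rod 139 mm long along its y axis, 12 mm wide (x) and 12 mm high (18 g). It lies flat on the desk beside the other, parallel, their axes about 13.5 mm apart (about 1.5 mm between them), so the pair is about 26 mm wide. The point is the pen's centre, 6 mm above its underside; z is up
- pen_b_mid (a point): the other ball pen, the same in every way; it lies on the +x side of the first. The point is its centre
- wax_mid (a point): stick of red sealing wax, 94 mm long along its y axis, 10 mm wide (x), 10 mm high (20 g), lying flat on the desk. The point is its centre, 5 mm above its underside
- seal_mid (a point): brass wax seal, a small turned hand stamp standing upright: 70 mm high, round, 28 mm across the bulb of its handle (widest about 45 mm up), foot 24 mm across and 18 mm high (110 g). The point is its centre, 35 mm above its underside; z is up
- rubber_eraser_mid (a point): eraser in a paper sleeve, a block 45 mm long along its y axis, 21 mm wide (x), 12 mm high (20 g), lying flat on the desk. The point is its centre, 6 mm above its underside
- pen_trough: long wooden tray for pens, fixed to the desk: outside 84 mm (x) by 168 mm (y), walls 4 mm thick with their top 22 mm above the desk, inside 76 by 160 mm, floor 10 mm above the desk. The origin is the middle of its underside, on the desk; z is up, y runs along its length
- square_tray: nearly square wooden tray for the sealing things, fixed to the desk: outside 112 mm (x) by 118 mm (y), walls 4 mm thick with their top 22 mm above the desk, inside 104 by 110 mm, floor 10 mm above the desk. The origin is the middle of its underside; z is up. The wax stick and the seal fit side by side, the stick along y in one half of x and the seal in the other
- round_dish: round white dish, fixed to the desk: 100 mm outer diameter at the rim, walls 4 mm thick, rim 22 mm above the desk, flat floor about 84 mm across, 10 mm above the desk. The origin is the middle of its underside; z is up
- mouse_mid (a point): silver cordless computer mouse, 111 mm long along x, 60 mm wide, 36 mm high, a bystander that stays where it is. The point is 18 mm above the desk at its middle

How it is judged (in metres and radians):
On the way:
1. both pens are held up off the desk together (both more than 40 mm up at once) (height (world z) of each of pen_a_mid, pen_b_mid above 0.04 m), for 0.2 s.
At the end, for the whole second after the job is handed in: Both pens lie flat in the long tray, lengthwise within 0.26 rad, centres within 40 mm; the wax stick lies flat and the seal stands upright (0.15 rad) on the floor of the square tray; the eraser lies flat on the dish's floor, within 34 mm of its middle; all released and at rest (x of pen_a_mid in the frame of pen_trough between -0.034 and 0.034 m and y of pen_a_mid in the frame of pen_trough between -0.014 and 0.014 m and z of pen_a_mid in the frame of pen_trough between 0.012 and 0.02 m and angle between the y axis of each of pen_a_mid, pen_b_mid and the y axis of pen_trough, either way round below 0.26 rad and x of pen_b_mid in the frame of pen_trough between -0.034 and 0.034 m and y of pen_b_mid in the frame of pen_trough between -0.014 and 0.014 m and z of pen_b_mid in the frame of pen_trough between 0.012 and 0.02 m and horizontal distance between pen_a_mid and pen_b_mid below 0.04 m and x of wax_mid in the frame of square_tray between -0.047 and 0.047 m and y of wax_mid in the frame of square_tray between -0.05 and 0.05 m and z of wax_mid in the frame of square_tray between 0.011 and 0.019 m and x of seal_mid in the frame of square_tray between -0.04 and 0.04 m and y of seal_mid in the frame of square_tray between -0.043 and 0.043 m and z of seal_mid in the frame of square_tray between 0.04 and 0.05 m and angle between seal_mid's own z axis and vertical below 0.15 rad and z of rubber_eraser_mid in the frame of round_dish between 0.012 and 0.0195 m and horizontal distance between rubber_eraser_mid and round_dish below 0.034 m and linear speed of each of pen_a, pen_b, wax, seal, rubber_eraser below 0.02 m/s); the robot touches nothing.
It fails at once if the mouse is shifted by more than 20 mm (distance of mouse_mid from where it was at the start of the episode above 0.02 m).
It also fails if it takes over 106 s, if anything falls off the work surface, if the arm or the gripper's body presses on something with over 40 N, if the wrist force passes 120 N, or if a joint passes its speed limit or range.

### The arm

A 6-joint arm with a two-finger parallel gripper is mounted at the origin on the work surface; the furniture and walls round the work are solid. World frame = base frame: x ahead of the robot, y to its left, z up, the work surface at z = 0. Lengths are in mm, angles in rad, forces in N, time in s.
With the tool pointing down it reaches from about 275 to 825 mm from the base axis. Payload 5.2 kg.
Tool frame: the origin (TCP) lies at the very end of the fingers, on their centre line; the grasp point (between the pads) lies 19 mm behind it; z points along the fingers, y is the line along which they close (so a half turn about z gives the same grasp; the last joint's range is limited). The gripper opens to 93 mm and grips with 3 to 60 N. Pads are 15 mm wide; open, the fingers measure 128 mm over their backs; the gripper's body (75 mm by 188 mm) begins 65 mm behind the grasp point.
Start: joints at [0.973, 0.259, 1.535, -0, 1.348, -0.203], TCP at [211.522, 507.704, 218.653] pointing down, gripper open.
Joint ranges: [-3.14, 3.14], [-0.91, 2.08], [0.19, 2.58], [-1.22, 4.36], [0.22, 2.71], [-3.12, 3.12]. Speed limits (rad/s): [2.57, 2.57, 3.14, 3.14, 3.14, 3.14].

### API

Orientations are given as [roll, pitch, yaw] about the fixed x, y, z axes, in that order (R = Rz(yaw) Ry(pitch) Rx(roll)).
In Python, from bench import robot gives the robot as it stands. The module is installed in compiled form; this text tells all that it offers. Calls block until the motion is done:
- robot.move_ptp(position, orientation): joint-space move of the TCP to a pose.
- robot.move_linear(position, ori=None, speed=150, f_stop=None): straight line of the TCP; ori=None keeps the orientation; speed is the mean speed in mm/s. With f_stop (N) it stops when the force on the tool has changed by that much, and returns True; else False.
- robot.move_j(angles): joint-space move.
- robot.move_gripper(opening): opening from 0.0 (shut) to 1.0 (fully open); the grip force is fixed at half the most; returns when the fingers have stopped.
- robot.sleep(seconds).
- robot.inverse_kinematics(position, orientation): joint angles nearest the present ones, or None.
- robot.get_image(name): name is "side" or "top" or "wrist"; returns a dict with "img" (400x640x3 uint8, blue, green, red), "fovy" (degrees; the focal length in pixels is half the picture's height over the tangent of half this angle, whatever the lens; pixels are square), "cx", "cy" (the principal point, pixels), "eye" and "orientation" of the camera in the world. Camera axes: x right, y down, z forward; pixel columns grow to the right and rows downward; lengths in mm; the calibration is good to about 2 mm. The wrist camera is an equidistant fisheye: a pixel r from the principal point sees the ray r / f radians off the axis. A picture is of the moment at which its call begins. There is no depth.
A pose or a line that the arm cannot do raises robot.MotionError and nothing moves.
- robot.hand_in(): hands the job in; it is judged then, once.
Readings, each from a call of its own:
- robot.current_t(): time.
- robot.current_qpos(): joint angles.
- robot.current_joint_vel(): joint speeds.
- robot.current_joint_efforts(): joint torques, N m.
- robot.current_tcp_pos(): TCP position.
- robot.current_eef_rot(): TCP orientation.
- robot.current_contact_force(): force on the tool from outside, world axes, zero at the start.
- robot.current_ft_torque(): the same for the moment, N m.
- robot.current_gripper_width(): opening from 0.0 (shut) to 1.0 (fully open).
- robot.current_finger_force(): force on a finger pad.
Only numpy, scipy, OpenCV 4.12 (cv2) and the standard library are available. Lean on these libraries where they do the work, as an engineer would, in place of code of your own. Each camera call takes 0.05 s, during which the arm holds its last target. There are 200 camera calls.

## Working session

There is one attempt and no reset: what is moved stays moved. The work goes in short steps, each a Python script; the robot and the scene stay as the last script left them, time stands still between calls to the robot, and variables do not carry over. Pictures are saved under pics/ and viewed, at most 14 in all, crops included, and the job is handed in when it is done.

```bash
mkdir -p pics; python3 - <<'E'
from bench import robot
import cv2
for n in ("top","side"):
    d=robot.get_image(n); cv2.imwrite(f"pics/{n}0.png",d["img"]); print(n,{k:v for k,v in d.items() if k!="img"})
print(robot.current_t())
E
```

```text
top {'fovy': 43.293873423262866, 'cx': 327.4249404448691, 'cy': 192.76488223406952, 'eye': array([ 321.01395866,  -61.61768704, 1148.58905987]), 'orientation': array([-2.98107729, -0.02546308, -1.56083318])}
side {'fovy': 42.57328698025552, 'cx': 323.7246996117773, 'cy': 203.09807807450838, 'eye': array([195.85567894, 351.99180953, 997.98703589]), 'orientation': array([-2.64030271, -0.0094045 , -2.51345413])}
0.1
```

View pics/top0.png

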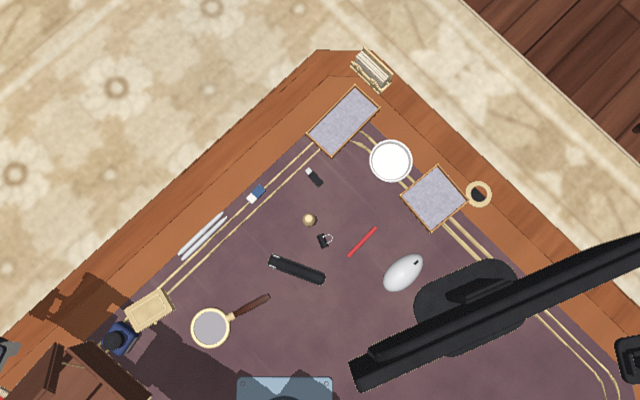

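View pics/side0.png

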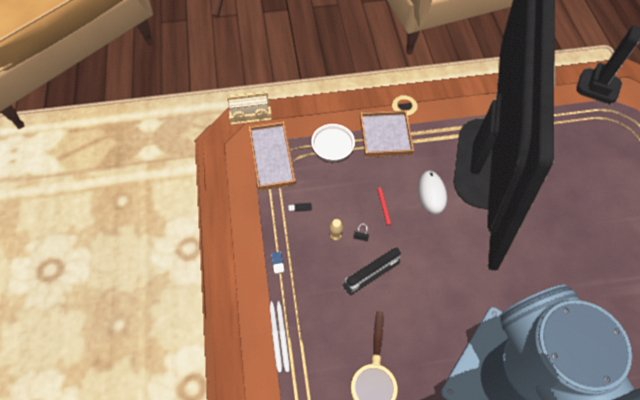

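The top view shows the pens at (203,237), eraser candidates at (256,193) in blue/white and (314,177) in black/white, the seal at (309,220) and the wax at (362,241). The long tray is at (343,120), the dish at (391,160), the square tray at (435,197) and the mouse at (404,272). The side view agrees.

```bash
cat > h.py <<'E'
from bench import robot
import cv2, numpy as np
from scipy.spatial.transform import Rotation as R
def snap(n,f=None):
    d=robot.get_image(n); d["name"]=n
    if f: cv2.imwrite("pics/"+f,d["img"])
    return d
def cast(d,uv,z):
    "pixels -> points on plane z"
    uv=np.atleast_2d(np.asarray(uv,float)); f=200/np.tan(np.radians(d["fovy"])/2)
    p=(uv-[d["cx"],d["cy"]])/f
    if d["name"]=="wrist":
        th=np.linalg.norm(p,axis=1,keepdims=True)+1e-9
        ray=np.hstack([p/th*np.sin(th),np.cos(th)])
    else: ray=np.hstack([p,np.ones((len(p),1))])
    ray=R.from_euler("xyz",d["orientation"]).apply(ray)
    return d["eye"]+ray*((z-d["eye"][2])/ray[:,2])[:,None]
def rect(pts):
    "min-area rect of points: centre, long, short, angle of long axis mod pi"
    (c,(w,h),a)=cv2.minAreaRect(np.float32(pts[:,:2])); a=np.radians(a)
    if h>w: w,h,a=h,w,a+np.pi/2
    return np.round(c,1),round(w,1),round(h,1),round((a+np.pi/2)%np.pi-np.pi/2,3)
E
python3 - <<'E'
from h import *
d=snap("top")
# pixel corners by eye
for n,uv,z in [("pens",[[203,237]],6),("blue",[[256,193]],12),("black",[[314,177]],12),("seal",[[309,220]],60),("wax",[[362,241]],10),("mouse",[[404,272]],30),("dish",[[391,160]],22),
 ("blk size",[[305,170],[323,184]],12),("blue size",[[247,200],[266,186]],12)]:
    print(n,cast(d,uv,z)[:,:2].round(0).tolist())
for n,uv in [("long",[[357,85],[381,103],[331,157],[306,138]]),("sq",[[438,165],[468,193],[431,232],[401,202]])]:
    p=cast(d,uv,22); print(n,rect(p))
s=cv2.resize(d["img"][60:300,170:490],None,fx=2.5,fy=2.5,interpolation=cv2.INTER_CUBIC); cv2.imwrite("pics/top_crop.png",s)
E
```

```text
pens [[402.0, 190.0]]
blue [[503.0, 74.0]]
black [[542.0, -58.0]]
seal [[437.0, -48.0]]
wax [[396.0, -168.0]]
mouse [[328.0, -259.0]]
dish [[582.0, -234.0]]
blk size [[558.0, -37.0], [526.0, -78.0]]
blue size [[486.0, 94.0], [519.0, 52.0]]
long (array([ 674.5, -124.8]), 180.6, 72.6, np.float64(-0.723))
sq (array([ 495.6, -331.7]), 125.2, 94.8, np.float64(-0.768))
```

View pics/top_crop.png

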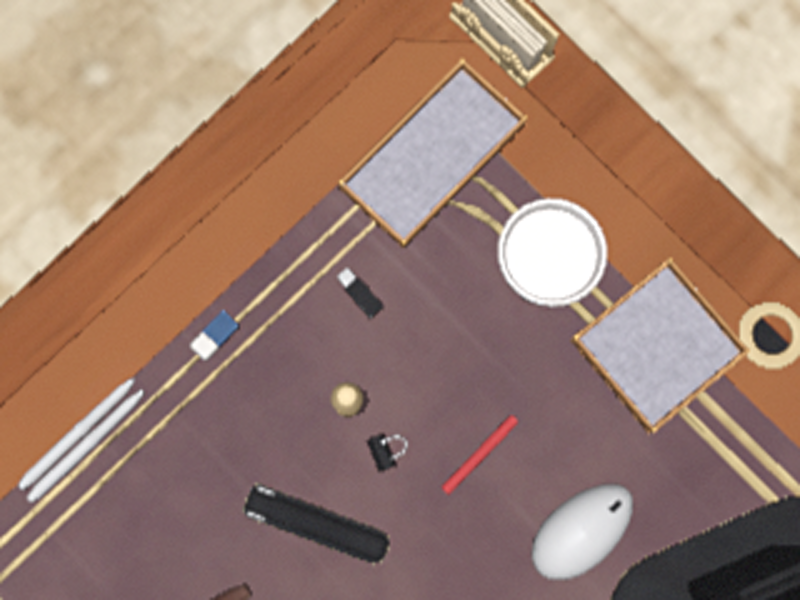

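The blue/white block at crop (215,335) is the eraser, and the black one is a USB stick. Next I refine the fixed trays by colour mask, check where the monitor is, and look from the wrist over the pens and eraser.

```bash
cat >> h.py <<'E'
def blob(d,mask,seed):
    "pixels of the mask component nearest the seed pixel"
    n,l,s,c=cv2.connectedComponentsWithStats(mask.astype(np.uint8)*255,connectivity=8)
    ys,xs=np.nonzero(l); i=np.argmin((xs-seed[0])**2+(ys-seed[1])**2); k=l[ys[i],xs[i]]
    ys,xs=np.nonzero(l==k); return np.c_[xs,ys].astype(float)
def hull(px): return cv2.convexHull(np.float32(px)).reshape(-1,2)
def down(yaw): return [np.pi,0,yaw]
E
python3 - <<'E'
from h import *
d=snap("top"); im=d["img"].astype(int); B,G,Rr=im[...,0],im[...,1],im[...,2]
fl=(B>Rr+3)&(B>130)&(B<225)
for n,s in (("long",(343,120)),("sq",(435,197))):
    print(n,rect(cast(d,hull(blob(d,fl,s)),10)))
c=(np.array([[462,62],[526,118],[405,243],[341,184],[671,261],[746,350],[653,432],[575,340]])/2.5+[170,60])
print("corners",rect(cast(d,c[:4],22)),rect(cast(d,c[4:],22)))
w=(B>190)&(G>190)&(Rr>190)
p=cast(d,hull(blob(d,w,(391,160))),22);print("dish",cv2.minEnclosingCircle(np.float32(p[:,:2])))
red=(Rr>G+70)&(Rr>B+70)&(Rr>150); print("wax",rect(cast(d,hull(blob(d,red,(362,241))),10)))
# monitor near end
sd=snap("side")
def ray(d,uv): q=cast(d,uv,0)[0]-d["eye"]; return d["eye"],q/np.linalg.norm(q)
def tri(a,b):
    (p,u),(q,v)=ray(d,a),ray(sd,b); A=np.c_[u,-v]; t=np.linalg.lstsq(A,q-p,rcond=None)[0]
    return ((p+u*t[0]+q+v*t[1])/2).round(),round(np.linalg.norm(p+u*t[0]-q-v*t[1]))
print("mon",tri((356,388),(492,268)),tri((350,362),(492,268)))
print("seal",tri((308.5,219.5),(336,221)))
print(robot.inverse_kinematics([402,190,150],down(0.8)),robot.current_eef_rot())
d=snap("wrist","w0.png");print(d["eye"],d["orientation"],d["fovy"])
E
```

```text
long (array([ 677.7, -123. ]), 155.4, 71.8, np.float64(-0.752))
sq (array([ 497.5, -333. ]), 105.2, 101.7, np.float64(-0.878))
corners (array([ 674.6, -124.4]), 165.4, 81.0, np.float64(-0.745)) (array([ 494.6, -332.9]), 116.7, 108.0, np.float64(-0.875))
dish ((581.3347778320312, -232.26768493652344), 50.183589935302734)
wax (array([ 396.2, -167.4]), 91.7, 9.2, np.float64(-0.755))
mon (array([ 120., -140.,   92.]), 47) (array([ 143., -137.,   77.]), 3)
seal (array([440., -46.,  71.]), 6)
[ 1.89673802e-01  1.31563124e-01  1.87576493e+00 -4.44089210e-16
  1.13426460e+00  9.60470128e-01] [-3.14075482e+00 -1.56879662e-04  2.74680289e+00]
[148.40406206 534.09083502 384.29675295] [2.88770830e+00 2.19588865e-03 1.17480774e+00] 65.70646984690485
```

```bash
python3 - <<'E'
from h import *
robot.move_ptp([405,188,110],down(2.33))
d=snap("wrist","w_pens.png"); np.save("pics/w_pens.npy",d,allow_pickle=True)
f=200/np.tan(np.radians(d["fovy"])/2)
print(d["eye"],robot.current_t())
E
```

```text
[358.29996557 238.75198787 276.3666693 ] 1.8
```

View pics/w_pens.png

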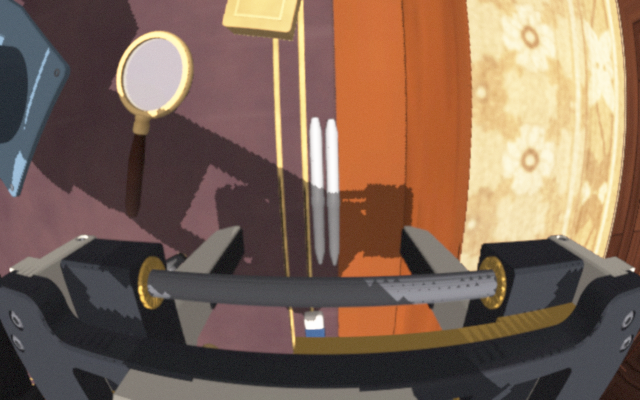

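The wrist view shows both pens. Their ends are at about (316,118)/(321,264) and (331,119)/(335,264), and the eraser is at (314,325).

```bash
python3 - <<'E'
from h import *
d=np.load("pics/w_pens.npy",allow_pickle=True).item(); im=d["img"].astype(int)
sat=im.max(2)-im.min(2)
roi=np.zeros((400,640),bool); roi[112:272,306:345]=1
m=roi&(sat<16)&(im.min(2)>85)
px=hull(np.argwhere(m)[:,::-1]); print(len(np.argwhere(m)),px.min(0),px.max(0))
print("pair",rect(cast(d,px,6)))
p=cast(d,[[316,117],[321,265],[331,118],[336,265],[314,325]],6)[:,:2]; print(p.round(1).tolist())
for a,b in((0,1),(2,3)): v=p[b]-p[a]; print((p[a]+p[b])/2,np.linalg.norm(v),np.arctan2(v[1],v[0]))
t=snap("top")
print("top",rect(cast(t,np.array([[22,490],[131,379],[142,392],[31,500]])/2.5+[170,60],6)))
E
```

```text
3235 [309. 117.] [338. 265.]
pair (array([407.2, 190.6]), 140.4, 24.8, np.float64(-0.772))
[[353.8, 236.2], [453.0, 137.8], [363.8, 244.5], [463.6, 147.8], [498.7, 78.5]]
[403.36252399 187.01762533] 139.75536889910435 -0.7815657799445694
[413.67338853 196.16895342] 139.00470833931408 -0.7695148153503173
top (array([404.7, 191.4]), 137.6, 15.7, np.float64(-0.767))
```

```bash
cat >> h.py <<'E'
def grab(x,y,yaw,z,up=110,pre=None):
    if pre: robot.move_gripper(pre)
    robot.move_ptp([x,y,z+50],down(yaw))
    s=robot.move_linear([x,y,z],speed=60,f_stop=12)
    robot.move_gripper(0.0)
    w=robot.current_gripper_width(); print("z",robot.current_tcp_pos()[2].round(1),"stop",s,"w mm",round(w*93,1),"F",robot.current_finger_force())
    if up: robot.move_linear([x,y,up],speed=150); print("lifted w",round(robot.current_gripper_width()*93,1),"t",robot.current_t())
E
python3 - <<'E'
from h import *
grab(407.3,190.9,2.37,2,up=90)
snap("wrist","w_held.png"); robot.sleep(.2)
E
```

```text
z 2.0 stop False w mm 23.4 F 29.997578859329224
lifted w 23.6 t 4.9917
```

View pics/w_held.png

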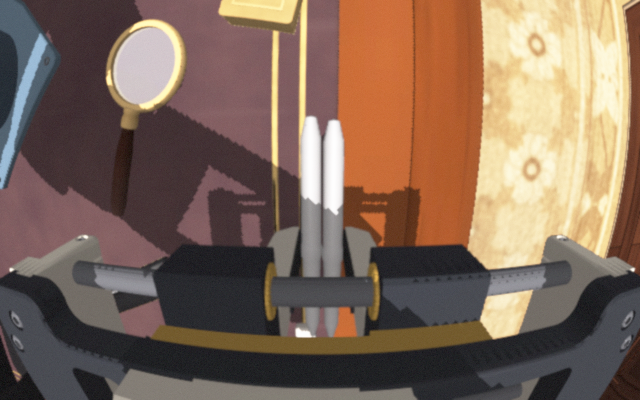

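Both pens are held parallel, at (311,200) and (334,200) in the picture. Now I lay them in the long tray.

```bash
python3 - <<'E'
from h import *
yaw=np.pi-0.746; x,y=675.3,-124
robot.move_ptp([x,y,90],down(yaw))
d=snap("top","t_tray.png")
print(robot.move_linear([x,y,12.8],speed=80,f_stop=8),robot.current_tcp_pos().round(1),robot.current_contact_force().round(1))
robot.move_gripper(0.36); print(robot.current_gripper_width()*93)
robot.move_linear([x,y,100],speed=120)
robot.move_ptp([540,50,130],down(2.37))
d=snap("wrist","w_er.png"); np.save("pics/w_er.npy",d,allow_pickle=True)
t=snap("top"); np.save("pics/t1.npy",t,allow_pickle=True)
cv2.imwrite("pics/t1.png",np.vstack([cv2.resize(t["img"][60:250,200:500],(632,400)),cv2.resize(d["img"],(320,200),interpolation=cv2.INTER_AREA).repeat(1,0) if 0 else cv2.copyMakeBorder(cv2.resize(d["img"],(320,200),interpolation=cv2.INTER_AREA),0,0,0,312,cv2.BORDER_CONSTANT)]))
print(robot.current_t())
E
```

```text
True [ 674.4 -123.8   12. ] [-0.4 -0.6  5.5]
33.81363567040525
10.0917
```

View pics/t1.png

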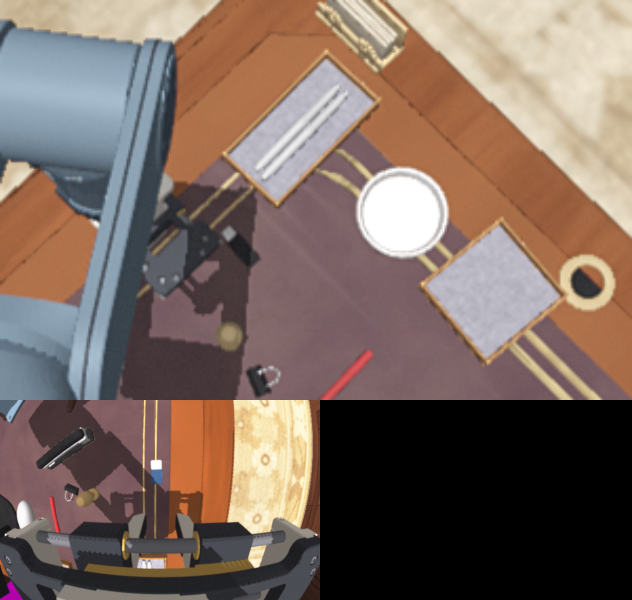

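View pics/w_er.png

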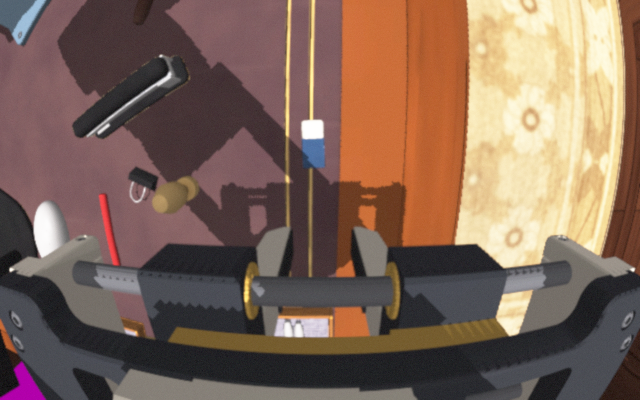

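Both pens lie in the long tray. In the wrist view the eraser is at (313,144) and the wax's near end is at (103,195). Next I move the eraser to the dish.

```bash
python3 - <<'E'
from h import *
d=np.load("pics/w_er.npy",allow_pickle=True).item(); im=d["img"].astype(int); B,G,Rr=im[...,0],im[...,1],im[...,2]
roi=np.zeros((400,640),bool); roi[112:175,295:332]=1
m=roi&((B>Rr+25)|(im.min(2)>150))
r=rect(cast(d,hull(np.argwhere(m)[:,::-1]),12)); print(r)
(x,y),L,W,a=r
assert 38<L<52 and 17<W<27
yaw=a+np.pi
grab(x,y,yaw,2,up=80,pre=0.6)
X,Y=581.5,-232.5
robot.move_ptp([X,Y,80],down(yaw-0.4))
print(robot.move_linear([X,Y,12.8],speed=80,f_stop=8),robot.current_tcp_pos().round(1))
robot.move_gripper(0.36)
robot.move_linear([X,Y,100],speed=150)
# view for wax and seal
robot.move_ptp([450,-130,130],down(2.38))
d=snap("wrist","w_wax.png"); np.save("pics/w_wax.npy",d,allow_pickle=True)
print(robot.current_t())
E
```

```text
(array([500.3,  77.6]), 51.2, 20.4, np.float64(-0.734))
z 2.1 stop False w mm 20.3 F 29.99935269355774
lifted w 20.0 t 13.4583
True [ 580.4 -231.9   11.8]
17.5
```

View pics/w_wax.png

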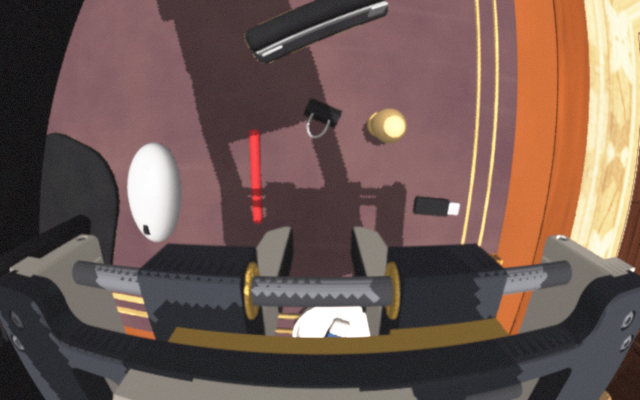

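The eraser is in the dish, at (335,325) in the picture. The wax runs from (255,131) to (258,221), and the seal's top is at (394,125).

```bash
python3 - <<'E'
from h import *
d=np.load("pics/w_wax.npy",allow_pickle=True).item(); im=d["img"].astype(int); B,G,Rr=im[...,0],im[...,1],im[...,2]
roi=np.zeros((400,640),bool); roi[120:235,235:275]=1
m=roi&(Rr>G+60)&(Rr>B+60)&(Rr>90)
r=rect(cast(d,hull(np.argwhere(m)[:,::-1]),9)); print(r,"seal",cast(d,[[394,125]],70).round(1))
(x,y),L,W,a=r
assert 85<L<103 and 7<W<15
yaw=a+np.pi
grab(x,y,yaw,2,up=80,pre=0.45)
n=np.array([np.cos(.696),np.sin(.696)]); X,Y=np.array([495.5,-333])+20*n
yaw=np.pi-.875
robot.move_ptp([X,Y,80],down(yaw))
print(robot.move_linear([X,Y,12.8],speed=80,f_stop=8),robot.current_tcp_pos().round(1))
robot.move_gripper(0.18)
robot.move_linear([X,Y,120],speed=150)
robot.move_ptp([380,-150,160],down(2.3))
d=snap("top"); np.save("pics/t2.npy",d,allow_pickle=True); w=snap("wrist","w_seal.png"); np.save("pics/w_seal.npy",w,allow_pickle=True)
cv2.imwrite("pics/t2.png",np.vstack([cv2.resize(d["img"][60:250,280:500],(463,400)),cv2.resize(w["img"][:220],(463,159),interpolation=cv2.INTER_AREA)]))
print(robot.current_t())
E
```

```text
(array([ 397.5, -167.7]), 91.6, 10.6, np.float64(-0.766)) seal [[441.3 -47.4  70. ]]
z 2.1 stop False w mm 9.2 F 30.00031739473343
lifted w 9.8 t 20.6667
True [ 510.  -319.3   12.2]
24.5167
```

View pics/t2.png

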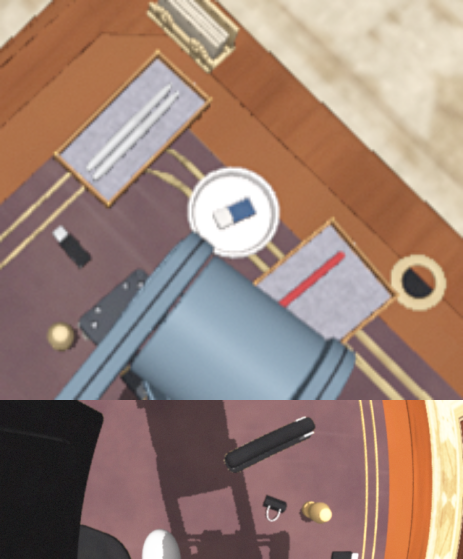

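The wax lies in one half of the square tray and the eraser is inside the dish. Two measurements of the seal agree, so I move it.

```bash
python3 - <<'E'
from h import *
yaw=.696
robot.move_ptp([440.5,-46.8,160],down(yaw))
grab(440.5,-46.8,yaw,25.5,up=130,pre=0.7)
w=snap("wrist","w_sh.png")
n=np.array([np.cos(.696),np.sin(.696)]); X,Y=np.array([495.5,-333])-26*n
robot.move_ptp([X,Y,130],down(yaw))
d=snap("side")
print(robot.move_linear([X,Y,36],speed=80,f_stop=8),robot.current_tcp_pos().round(1),robot.current_contact_force().round(1))
cv2.imwrite("pics/seal.png",np.vstack([w["img"],d["img"]])[:, :][::1] if 0 else np.hstack([cv2.resize(w["img"],(400,250)),cv2.resize(d["img"][60:260,240:560],(400,250))]))
print(robot.current_gripper_width()*93,robot.current_t())
E
```

```text
z 25.6 stop False w mm 25.9 F 30.00012577045709
lifted w 26.0 t 30.0833
False [ 475.9 -350.    36.5] [ 0.   0.1 -1.4]
25.757005446762044 32.675
```

View pics/seal.png

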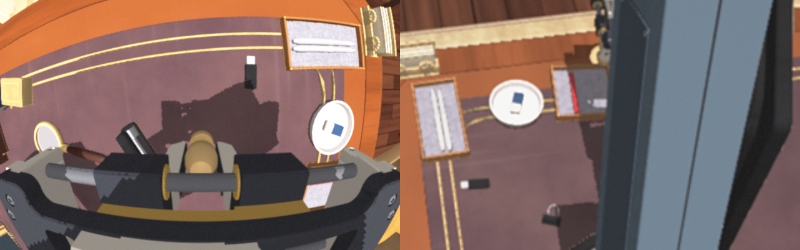

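The seal is held between the fingers at (200,150). I lower it until it touches, then release.

```bash
python3 - <<'E'
from h import *
p=robot.current_tcp_pos(); X,Y=p[:2]
print(robot.move_linear([X,Y,31],speed=15,f_stop=5),robot.current_tcp_pos().round(1),robot.current_contact_force().round(1))
robot.move_gripper(0.5); robot.sleep(.3)
robot.move_linear([X,Y,140],speed=80)
robot.move_ptp([560,-100,220],down(.7))
robot.move_ptp([400,250,250],down(1.8))
a=snap("top");b=snap("side")
np.save("pics/t3.npy",a,allow_pickle=True)
cv2.imwrite("pics/end.png",np.vstack([cv2.resize(a["img"][70:250,290:490],(444,400)),cv2.resize(b["img"][80:250,220:460],(444,200))]))
t=robot.current_t();print(t)
E
```

```text
True [ 476.2 -350.3   35.5] [-0.7  1.   3.8]
37.8583
```

View pics/end.png

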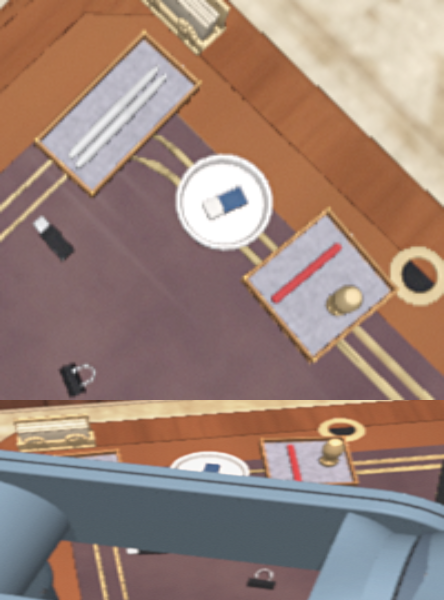

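All five objects are in place: the pens centred in the long tray, the eraser in the dish, the wax flat, and the seal upright at (345,298).

```bash
python3 -c "
from bench import robot
print(robot.hand_in())"
```

```text
the job is handed in; nothing more can be done
None
```

I handed the job in at about 38 s. In the last pictures both pens lie lengthwise in the long tray, the wax lies flat and the seal stands upright in the square tray, and the eraser is in the dish. I kept clear of the mouse but didn't measure it again, and the hand-in returned no verdict.

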